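# Snap open the folding method-card stand

### The arm

A 6-joint arm with a two-finger parallel gripper is mounted at the origin on the work surface. World frame = base frame: x ahead of the robot, y to its left, z up, the work surface at z = 0. Lengths are in m, angles in rad, forces in N, time in s.
With the tool pointing down it reaches from about 0.325 to 0.85 m from the base axis. Payload 4.4 kg.
Tool frame: the origin (TCP) lies on the centre line of the jaws, within the pads' length; the fingertips stand 25 mm ahead of it and the grasp point (between the pads) lies 6 mm ahead of it; z points along the fingers, y is the line along which they close (so a half turn about z gives the same grasp; the last joint's range is limited). The gripper opens to 94 mm and grips with 3 to 60 N. Pads are 16 mm wide; open, the fingers measure 119 mm over their backs; the gripper's body (75 mm by 177 mm) begins 78 mm behind the grasp point.
Start: joints at [-1.486, 0.207, 1.542, -0, 1.393, -0.15], TCP at [0.134, -0.559, 0.23] pointing down, gripper open.
Joint ranges: [-2.73, 2.73], [-0.86, 2.22], [0.23, 2.46], [-1.11, 4.25], [0.08, 2.63], [-2.82, 2.82]. Speed limits (rad/s): [2.79, 2.79, 3.14, 3.14, 3.14, 3.14].

### API

Orientations are given as a unit quaternion [x, y, z, w].
In Python, from cell import monitor, camera, get_calibration, workorder gives the robot as it stands.
- The arm moves only by the shell command python3 -m inch 'ROWS' [FORCE]. ROWS is a JSON object of lists of equal length, an entry for each row: "claw": the opening, from 0 (shut) to 1 (fully open); "dp": the shift along the tool's x, y, z in m, a list of three; "delta_rot": the turn, a rotation vector about the tool's x, y, z in rad, a list of three. A call has 1 to 5 rows; each row is the pose to reach, as a shift and turn from the pose commanded when the call began, along the tool's axes at that moment; what a row does not reach only later rows make up. A row lasts 1/12 s, in which the tool goes at most 41.7 mm and 7.16 degrees, less where a joint would pass 70% of its speed; a pose out of reach is approached as far as the arm can. A call with a gripper value outside its range is refused whole. The fingers move at their own pace and stop on an object; FORCE is the grip in N (left out, the last holds). Time passes only in rows, so rows that repeat a pose let the fingers close. It gives the time, the measured TCP pose, the force, the opening and the grip force at its end, in the units of the state.
- monitor.read_state(): the state, without advancing time (a new reading comes with each control period).
- camera(name): name is "scene" or "top" or "wrist"; returns the picture (400x640x3 uint8, blue, green, red); there is no depth.
- get_calibration(name): a dict with "intrinsics" (3x3 intrinsics, pixels), "distortion" ([k1, k2, p1, p2, k3] as OpenCV has them; the pictures are not rectified), "xyz" and "rotation" of the camera in the world. Camera axes: x right, y down, z forward; pixel columns grow to the right and rows downward; lengths in m; the calibration is good to about 2 mm. A picture is of the moment at which its call begins: read the wrist's pose just before it. get_calibration takes no time and is no camera call; for the wrist camera it gives the pose at the moment of the call.
- workorder.close_job(): hands the job in; it is judged then, once.
The state is a dict: "t": time; "joint_pos": joint angles; "joint_velocities": joint speeds; "effort": joint torques, N m; "tcp_pos": TCP position; "orientation": TCP orientation; "wrist_force": force on the tool from outside, world axes, zero at the start; "ft_torque": the same for the moment, N m; "opening": finger opening in m; "finger_force": force on a finger pad.
Only numpy, scipy, OpenCV 4.12 (cv2) and the standard library are available. Lean on these libraries where they do the work, as an engineer would, in place of code of your own. Each camera call takes 0.05 s, during which the arm holds its last target. There are 200 camera calls.

### The job

Open the folding card stand: swing its blue panel up by the grab bar and over its spring until it snaps back against its stop, so that the method card faces the reader, and leave it standing open. The panel may or may not be locked shut, and the lock does not show it: if the panel will not lift, turn the round black knob at its side counter-clockwise to its stop, then open it. Do not shift or tip the beaker, the bottle or the tip box beside the stand.

Things in the scene. Friction and masses are not known exactly. Their poses are not given: they have to be found in the camera images.
- stand: The stand's grey base, screwed to the bench; origin on the bench 75 mm before the hinge, x towards the hinge, y towards the knob, z up. Plate 145 x 190 mm, 12 mm thick, from x = -30 to 115 mm; a black stop block 31 mm high behind the hinge, a spring strut at the -y side. On it is a blue panel, 8 mm thick, 95 mm from hinge to free edge, 180 mm wide, the paper card on the side that is underneath when folded.
- hinge (a point): Middle of the panel's hinge axis, 36 mm above the bench, fixed to the base. y runs along the hinge axis towards the knob's side, z is up, x points level from the folded grab bar to the hinge.
- grab_bar (a point): Centre of the grab bar: round steel, 10 mm thick, parallel to the hinge and 160 mm from it, held 65 mm off the panel's free edge by two rods 110 mm apart. Folded, it lies 36 mm above the bare bench and can be pinched from above, one finger before it, one in the opening (60 x 100 mm) behind it; it may turn in the grip as the panel swings. Frame turns with the panel, y along the bar.
- card_panel (a joint): Panel angle: 0 folded flat, growing as the bar rises and goes over towards the hinge; 1.83 rad is open against the stop, leaning 15 degrees back past vertical. The over-centre spring holds either end: it resists up to about 1 rad, then pulls open by itself. Unlocked, lifting at the bar takes 4 to 10 N. Locked, the panel stops dead within 0.05 rad; trying does no harm.
- lock_knob (a point): On the axis of the round black ribbed knob (33 mm wide, 30 to 62 mm above the bench), 53 mm up, at a good grip height; it stands on a grey housing 30 mm high, 115 x 75 mm. It turns 1.4 rad between stops about a vertical axis, about 0.08 N m, stays where left and starts anywhere. Counter-clockwise from above releases: free over the last 0.5 rad. At the stop the fingers just slip.
- beaker: Glass beaker, bystander, 68 mm in diameter and 90 mm high; origin at the centre of its underside.
- reagent: Amber bottle with black cap, bystander, 60 mm in diameter, 120 mm high; origin at the centre of its underside.
- tip_box: Pipette-tip box, white with orange lid, bystander, 72 x 72 x 53 mm; origin at the centre of its underside.

How it is judged:
At the end, for the whole second after the job is handed in: The panel stands open against its stop (joint card_panel above 1.72 of 1.83 rad) and is still. The bystanders have not been moved by more than 30 mm nor tipped by more than 0.4 rad at any time (value of joint card_panel above 1.72 rad and velocity of joint card_panel between -0.1 and 0.1 rad/s); the robot touches nothing.
It fails at once if the beaker is shifted by more than 30 mm or tipped by more than 0.4 rad (distance of beaker from where it was at the start of the episode above 0.03 m or angle between beaker's own z axis and vertical above 0.4 rad).
It fails at once if the bottle is shifted by more than 30 mm or tipped by more than 0.4 rad (distance of reagent from where it was at the start of the episode above 0.03 m or angle between reagent's own z axis and vertical above 0.4 rad).
It fails at once if the tip box is shifted by more than 30 mm or tipped by more than 0.4 rad (distance of tip_box from where it was at the start of the episode above 0.03 m or angle between tip_box's own z axis and vertical above 0.4 rad).
It also fails if it takes over 61 s, if anything falls off the work surface, if the arm or the gripper's body presses on something with over 40 N, if the wrist force passes 120 N, or if a joint passes its speed limit or range.

## Working session

There is one attempt and no reset: what is moved stays moved. The work goes in short steps, Python scripts to look and compute and a shell command to move; the robot and the scene stay as the last step left them, time stands still between calls to the robot, and variables do not carry over. Pictures are saved under pics/ and viewed, at most 10 in all, crops included, and the job is handed in when it is done.

```bash
mkdir -p pics; ls
python3 - <<'E'
from cell import monitor,camera,get_calibration
import cv2
for n in("scene","top"):
    cv2.imwrite(f"pics/{n}0.png",camera(n)); c=get_calibration(n); print(n,c)
s=monitor.read_state();print(s)
E
```

```text
pics
scene {'intrinsics': array([[362.19093859,   0.        , 319.60794417],
       [  0.        , 362.19093859, 198.61816454],
       [  0.        ,   0.        ,   1.        ]]), 'distortion': array([0.00884691, 0.        , 0.        , 0.        , 0.        ]), 'xyz': array([1.14189674, 0.11498528, 0.73591965]), 'rotation': array([ 0.63607313,  0.68336908, -0.26212034, -0.24435752])}
top {'intrinsics': array([[391.94836415,   0.        , 318.9353331 ],
       [  0.        , 391.94836415, 201.96485653],
       [  0.        ,   0.        ,   1.        ]]), 'distortion': array([-0.06211747,  0.        ,  0.        ,  0.        ,  0.        ]), 'xyz': array([0.37734553, 0.08749511, 1.14149365]), 'rotation': array([-0.70114287,  0.70943552, -0.05534142,  0.04513589])}
{'t': 0.1, 'joint_pos': array([-1.48650221e+00,  2.07326164e-01,  1.54278154e+00, -1.83406064e-05,
        1.39351452e+00, -1.50518023e-01]), 'joint_velocities': array([ 5.21536101e-05, -1.79127789e-03, -3.42188514e-03,  8.91814633e-04,
       -3.95554000e-05,  1.54444840e-03]), 'effort': array([ 1.53819410e-04, -3.71863925e+01, -2.82292539e+01,  7.00056972e-02,
        3.10848013e-02, -5.56306497e-05]), 'tcp_pos': array([ 0.1336957 , -0.55854966,  0.22942579]), 'orientation': array([ 9.93115119e-01,  1.17138085e-01,  2.45753564e-05, -1.01452642e-03]), 'wrist_force': array([-0.18236788, -0.54638988,  0.71706727]), 'ft_torque': array([-0.03919888,  0.02243014, -0.03620201]), 'finger_force': 0.0, 'opening': 0.09416082233192473}
```

View pics/scene0.png

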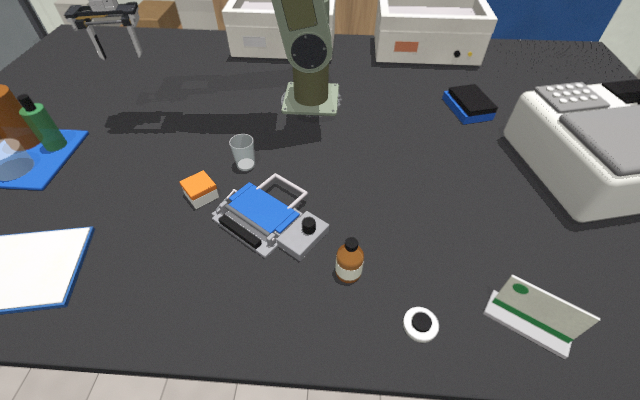

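View pics/top0.png

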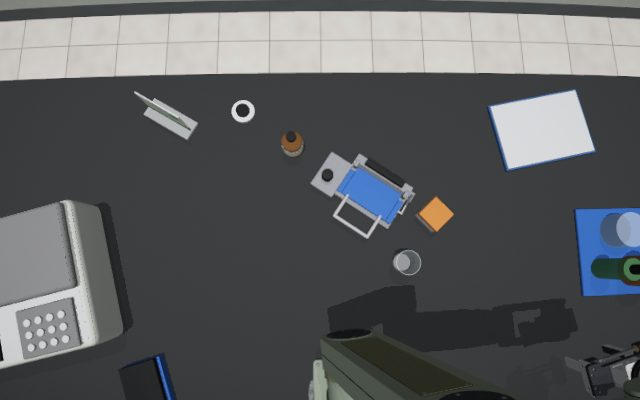

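The scene view shows the stand with its knob at (309,226) and its bar from (277,178) to (306,193). In the top view the knob is at (327,175), the bar runs from (335,216) to (369,236), the beaker is at (407,262) and the bottle at (292,145). I'll triangulate these points.

```bash
cat > h.py <<'E'
import numpy as np, cv2
from cell import monitor,camera,get_calibration
from scipy.spatial.transform import Rotation as R
def ray(c,uv):
    p=cv2.undistortPoints(np.array([[uv]],float),c["intrinsics"],c["distortion"])[0,0]
    d=R.from_quat(c["rotation"]).apply([p[0],p[1],1]) if np.size(c["rotation"])==4 else np.array(c["rotation"])@[p[0],p[1],1]
    return np.array(c["xyz"]),d/np.linalg.norm(d)
def plane(c,uv,z):
    o,d=ray(c,uv); return o+d*(z-o[2])/d[2]
def tri(a,ua,b,ub):
    (o,d),(p,e)=ray(a,ua),ray(b,ub)
    t=np.linalg.lstsq(np.c_[d,-e],p-o,rcond=None)[0]
    A,B=o+t[0]*d,p+t[1]*e
    return (A+B)/2,np.linalg.norm(A-B)
E
python3 - <<'E'
from h import *
np.set_printoptions(precision=4,suppress=True)
S,T=get_calibration("scene"),get_calibration("top")
s,t=cv2.imread("pics/scene0.png"),cv2.imread("pics/top0.png")
def blob(im,roi,f):
    x0,y0,x1,y1=roi; h=cv2.cvtColor(im[y0:y1,x0:x1],cv2.COLOR_BGR2HSV).astype(int)
    m=f(h).astype(np.uint8); n,l,st,c=cv2.connectedComponentsWithStats(m); k=1+np.argmax(st[1:,4]); 
    cn=max(cv2.findContours((l==k).astype(np.uint8),0,2)[0],key=cv2.contourArea)
    return c[k]+[x0,y0],st[k,4],cv2.boxPoints(cv2.minAreaRect(cn))+[x0,y0]
blue=lambda h:(abs(h[...,0]-108)<10)&(h[...,1]>130)&(h[...,2]>90)
dark=lambda h:h[...,2]<45
bs,bt=blob(s,(200,160,320,260),blue),blob(t,(310,140,430,250),blue)
ks,kt=blob(s,(298,214,319,236),dark),blob(t,(316,164,338,186),dark)
print(bs,bt,ks,kt,sep="\n")
print("panel",tri(S,bs[0],T,bt[0]),"knob",tri(S,ks[0],T,kt[0]))
print("knob top plane .062",plane(T,kt[0],.062))
for a,b in(((277,178),(369,236)),((306,193),(335,216))):
    print("bar",tri(S,a,T,b),plane(T,b,.036))
for n,u in(("beaker",(407,263)),("bottle cap",(291,136)),("box",(436,214))):print(n,plane(T,u,{"beaker":.05,"bottle cap":.12,"box":.053}[n]))
cv2.imwrite("pics/crop0.png",np.hstack([cv2.resize(s[160:260,205:330],None,fx=3.2,fy=3.2,interpolation=2),cv2.resize(t[145:245,305:425],None,fx=3.2,fy=3.2,interpolation=2)]))
E
```

```text
(array([262.4502, 208.1956]), np.int32(1866), array([[225.7692, 202.8462],
       [243.4615, 176.3077],
       [299.0769, 213.3846],
       [281.3846, 239.9231]]))
(array([371.1221, 193.9517]), np.int32(1842), array([[336.5805, 189.6468],
       [353.473 , 163.6041],
       [406.091 , 197.7347],
       [389.1985, 223.7774]]))
(array([308.5  , 229.093]), np.int32(86), array([[303., 224.],
       [314., 224.],
       [314., 233.],
       [303., 233.]]))
(array([326.2857, 178.4286]), np.int32(21), array([[321.0824, 179.1294],
       [322.    , 175.    ],
       [331.2118, 177.0471],
       [330.2941, 181.1765]]))
panel (array([ 0.5566, -0.0757,  0.0363]), np.float64(0.007279853094637759)) knob (array([0.6059, 0.0489, 0.0251]), np.float64(0.001553686387443388))
knob top plane .062 [0.5984 0.0494 0.062 ]
bar (array([ 0.4366, -0.0623,  0.0271]), np.float64(0.01705182061671077)) [ 0.4369 -0.0696  0.036 ]
bar (array([0.4947, 0.0292, 0.0346]), np.float64(0.0076206403342647)) [0.4948 0.0254 0.036 ]
beaker [ 0.3599 -0.1713  0.05  ]
bottle cap [0.7043 0.1449 0.12  ]
box [ 0.4953 -0.2591  0.053 ]
```

View pics/crop0.png

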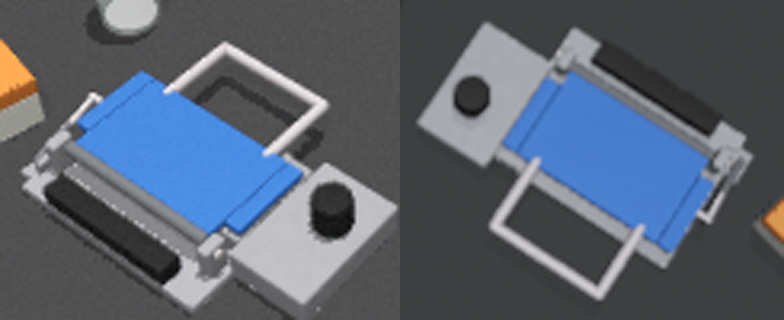

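```bash
python3 -m inch '{"claw":[1,1,1,1,1],"dp":[[0.028,-0.028,0],[0.056,-0.056,0],[0.084,-0.084,0],[0.112,-0.112,0],[0.14,-0.14,0]],"delta_rot":[[0,0,0],[0,0,0],[0,0,0],[0,0,0],[0,0,0]]}'
python3 -m inch '{"claw":[1,1,1,1,1],"dp":[[0.028,-0.028,0],[0.056,-0.056,0],[0.084,-0.084,0],[0.112,-0.112,0],[0.14,-0.14,0]],"delta_rot":[[0,0,0],[0,0,0],[0,0,0],[0,0,0],[0,0,0]]}'
python3 -m inch '{"claw":[0.6,0.6,0.6,0.6,0.6],"dp":[[0.028,-0.028,0],[0.056,-0.056,0],[0.084,-0.083,0],[0.112,-0.111,0],[0.14,-0.138,0]],"delta_rot":[[0,0,-0.12],[0,0,-0.24],[0,0,-0.36],[0,0,-0.48],[0,0,-0.6]]}'
python3 -c "
from h import *
np.set_printoptions(precision=4,suppress=True)
s=monitor.read_state();print(s['t'],s['tcp_pos'],R.from_quat(s['orientation']).as_matrix(),s['joint_pos'])"
```

```text
t: 0.52
tcp_pos: [0.2377, -0.3885, 0.2298]
orientation: [0.993, 0.117, -0.0, -0.001]
wrist_force: [0.3, 0.3, 0.2]
opening: 0.0938
finger_force: 0.0
t: 0.93
tcp_pos: [0.3412, -0.2198, 0.2302]
orientation: [0.993, 0.117, -0.0, -0.0]
wrist_force: [1.3, -1.0, 0.9]
opening: 0.0942
finger_force: 0.0
t: 1.35
tcp_pos: [0.4453, -0.0528, 0.2302]
orientation: [0.913, 0.408, -0.0, -0.0]
wrist_force: [0.4, -1.1, 1.0]
opening: 0.0639
finger_force: 0.0
1.35 [ 0.4453 -0.0528  0.2302] [[ 0.6667  0.7454 -0.0002]
 [ 0.7454 -0.6667  0.    ]
 [-0.0001 -0.0002 -1.    ]] [-0.3115 -0.0695  1.8362 -0.      1.3751  0.4182]
```

Run:
```python
from h import *
import pickle
c=get_calibration("wrist");im=camera("wrist");pickle.dump(c,open("w1.pkl","wb"))
cv2.imwrite("pics/w1.png",im);print(c["xyz"],R.from_quat(c["rotation"]).as_matrix().round(2))
```

```text
[0.49971372 0.0087441  0.38600213] [[ 0.74 -0.64 -0.19]
 [-0.67 -0.71 -0.21]
 [ 0.    0.28 -0.96]]
```

View pics/w1.png

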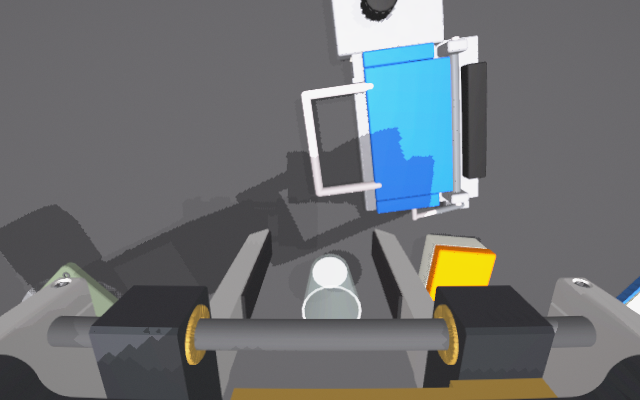

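The wrist view shows the bar's corner centres at (307,96) and (319,191), with the knob cut off at about (378,5) on the top edge. I'll triangulate the bar against the top view.

Run:
```python
from h import *
import pickle
np.set_printoptions(precision=4,suppress=True)
w=pickle.load(open("w1.pkl","rb"));T=get_calibration("top");S=get_calibration("scene")
P=[]
for a,b,s in(((307,96),(334.7,215.3),(306.9,192.5)),((319.5,191),(367.8,237.2),(275.3,173.8))):
    print(tri(w,a,T,b),tri(w,a,S,s),plane(w,a,.036),plane(T,b,.036)); P.append((tri(w,a,T,b)[0]+tri(w,a,S,s)[0])/2)
P=np.array(P);m=P.mean(0);d=P[0]-P[1];print("bar",m,np.linalg.norm(d),"heading y",np.degrees(np.arctan2(d[1],d[0])))
print("knob",tri(S,(308.75,220),T,(327.5,174.7)))
st=monitor.read_state();M=R.from_quat(st["orientation"]).as_matrix()
y=np.r_[d[:2]/np.hypot(*d[:2]),0];x=np.array([y[1],-y[0],0]);g=np.r_[m[:2],.042]
print("tool move",M.T@(g-st["tcp_pos"]),"rotz needed",np.arctan2((M.T@x)[1],(M.T@x)[0])-np.pi/2,"hinge",m+.16*x)
```

```text
(array([0.4966, 0.0273, 0.0441]), np.float64(0.0018125720467014666)) (array([0.4965, 0.032 , 0.0377]), np.float64(0.007334138444873259)) [0.4972 0.0284 0.036 ] [0.4968 0.0262 0.036 ]
(array([ 0.4337, -0.0656,  0.0227]), np.float64(0.004951261576085141)) (array([ 0.4368, -0.058 ,  0.043 ]), np.float64(0.0021065592965717034)) [ 0.4356 -0.0605  0.036 ] [ 0.4336 -0.0661  0.036 ]
bar [ 0.4659 -0.0161  0.0369] 0.11038718310566073 heading y 56.16184283196398
knob (array([0.6084, 0.0486, 0.064 ]), np.float64(0.005447378005823928))
tool move [ 0.034  -0.007   0.1886] rotz needed -0.12932812582763686 hinge [ 0.5988 -0.1052  0.0369]
```

```bash
python3 -m inch '{"claw":[0.6,0.6,0.6,0.6,0.6],"dp":[[0.017,-0.004,0.025],[0.034,-0.007,0.05],[0.034,-0.007,0.075],[0.034,-0.007,0.1],[0.034,-0.007,0.11]],"delta_rot":[[0,0,-0.07],[0,0,-0.13],[0,0,-0.13],[0,0,-0.13],[0,0,-0.13]]}'
python3 -m inch '{"claw":[0.6,0.6,0.6,0.6,0.6],"dp":[[0,0,0.02],[0,0,0.04],[0,0,0.06],[0,0,0.078],[0,0,0.078]],"delta_rot":[[0,0,0],[0,0,0],[0,0,0],[0,0,0],[0,0,0]]}'
python3 -m inch '{"claw":[0.3,0,0,0,0],"dp":[[0,0,0],[0,0,0],[0,0,0],[0,0,0],[0,0,0]],"delta_rot":[[0,0,0],[0,0,0],[0,0,0],[0,0,0],[0,0,0]]}' 20
```

```text
t: 1.82
tcp_pos: [0.4596, -0.0242, 0.1167]
orientation: [0.886, 0.464, -0.003, -0.002]
wrist_force: [-0.7, -0.3, -0.4]
opening: 0.0564
finger_force: 0.0
t: 2.23
tcp_pos: [0.4595, -0.0248, 0.0396]
orientation: [0.886, 0.463, -0.003, -0.002]
wrist_force: [-1.3, -0.4, -0.1]
opening: 0.0563
finger_force: 0.0
t: 2.65
tcp_pos: [0.4636, -0.0253, 0.0436]
orientation: [0.886, 0.464, 0.001, 0.001]
wrist_force: [-0.7, 0.1, -0.1]
opening: 0.0263
finger_force: 0.0
```

```bash
python3 -m inch '{"claw":[0,0,0,0,0],"dp":[[0,0,0],[0,0,0],[0,0,0],[0,0,0],[0,0,0]],"delta_rot":[[0,0,0],[0,0,0],[0,0,0],[0,0,0],[0,0,0]]}' 20
python3 -m inch '{"claw":[0,0,0],"dp":[[0,0,-0.005],[0,0,-0.01],[0,0,-0.015]],"delta_rot":[[0,0,0],[0,0,0],[0,0,0]]}' 20
python3 -m inch '{"claw":[0,0],"dp":[[0,0,0],[0,0,0]],"delta_rot":[[0,0,0],[0,0,0]]}' 20
```

```text
t: 3.07
tcp_pos: [0.4603, -0.0235, 0.0423]
orientation: [0.886, 0.464, -0.002, -0.003]
wrist_force: [-5.0, 4.9, 7.8]
opening: 0.0089
finger_force: 20.0
t: 3.32
tcp_pos: [0.4603, -0.0238, 0.0544]
orientation: [0.886, 0.464, -0.001, -0.002]
wrist_force: [7.4, 0.2, -33.1]
opening: 0.0094
finger_force: 20.0
t: 3.48
tcp_pos: [0.46, -0.0241, 0.0542]
orientation: [0.886, 0.464, -0.002, -0.002]
wrist_force: [4.1, 2.5, -23.2]
opening: 0.0091
finger_force: 20.0
```

The lift force reached 33 N at about 10 mm, so the panel is locked. I'll release the bar and go to the knob.

```bash
python3 -m inch '{"claw":[0,0,0.6,0.6,0.6],"dp":[[0,0,0.007],[0,0,0.014],[0,0,0.014],[0,0,0.014],[0,0,0.014]],"delta_rot":[[0,0,0],[0,0,0],[0,0,0],[0,0,0],[0,0,0]]}'
python3 -m inch '{"claw":[0.6,0.6,0.6,0.6,0.6],"dp":[[0,0,-0.03],[0,0,-0.06],[0,0,-0.1],[0.02,0,-0.13],[0.05,0.02,-0.13]],"delta_rot":[[0,0,0],[0,0,0],[0,0,0],[0,0,0],[0,0,0]]}'
python3 -m inch '{"claw":[0.6,0.6],"dp":[[0,0,0],[0,0,0]],"delta_rot":[[0,0,0],[0,0,0]]}'
python3 - <<'E'
from h import *
import pickle
c=get_calibration("wrist");im=camera("wrist");pickle.dump(c,open("w2.pkl","wb"))
cv2.imwrite("pics/w2.png",im)
E
```

```text
t: 3.9
tcp_pos: [0.4651, -0.0262, 0.045]
orientation: [0.886, 0.464, 0.002, 0.002]
wrist_force: [0.8, -0.3, 0.2]
opening: 0.0257
finger_force: 0.0
t: 4.32
tcp_pos: [0.512, 0.0035, 0.183]
orientation: [0.886, 0.463, 0.006, 0.005]
wrist_force: [0.5, -0.6, -0.5]
opening: 0.0557
finger_force: 0.0
t: 4.48
tcp_pos: [0.5101, 0.0043, 0.1754]
orientation: [0.886, 0.464, 0.002, 0.002]
wrist_force: [-0.7, 0.6, -0.8]
opening: 0.0564
finger_force: 0.0
```

View pics/w2.png

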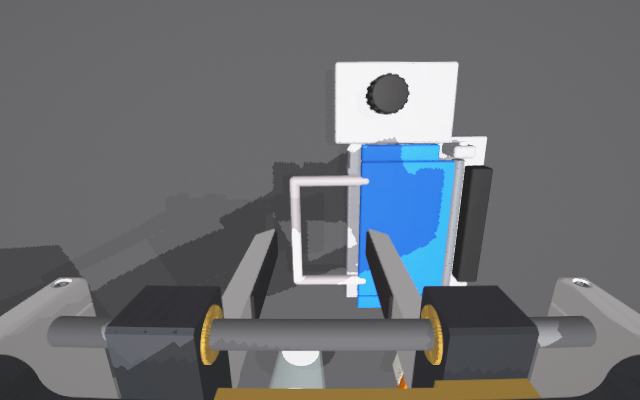

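The knob's top is centred at about (390,93) in the wrist view. I'll measure it here and against the top view.

Run:
```python
from h import *
import pickle
np.set_printoptions(precision=4,suppress=True)
w=pickle.load(open("w2.pkl","rb"));T=get_calibration("top");S=get_calibration("scene")
u=(390,93)
print(tri(w,u,T,(327.5,174.7)),tri(w,u,S,(308.75,220)),plane(w,u,.062),plane(T,(327.5,174.7),.062))
st=monitor.read_state();M=R.from_quat(st["orientation"]).as_matrix()
g=np.r_[plane(w,u,.062)[:2],.060];print(M.T@(g-st["tcp_pos"]))
```

```text
(array([ 0.6273,  0.0426, -0.0176]), np.float64(0.0023694153919698664)) (array([0.6108, 0.0507, 0.0672]), np.float64(0.0019003920357094544)) [0.6119 0.0493 0.062 ] [0.609  0.0458 0.062 ]
[0.096  0.0594 0.1142]
```

```bash
python3 -m inch '{"claw":[0.65,0.65,0.65,0.65,0.65],"dp":[[0.032,0.02,0],[0.064,0.04,0],[0.096,0.059,0.01],[0.096,0.059,0.04],[0.096,0.059,0.05]],"delta_rot":[[0,0,0],[0,0,0],[0,0,0],[0,0,0],[0,0,0]]}'
python3 -m inch '{"claw":[0.65,0.65,0.65,0.65,0.65],"dp":[[0,0,0.02],[0,0,0.04],[0,0,0.055],[0,0,0.063],[0,0,0.063]],"delta_rot":[[0,0,0],[0,0,0],[0,0,0],[0,0,0],[0,0,0]]}'
python3 -m inch '{"claw":[0.2,0.2,0.2,0.2,0.2],"dp":[[0,0,0],[0,0,0],[0,0,0],[0,0,0],[0,0,0]],"delta_rot":[[0,0,0],[0,0,0],[0,0,0],[0,0,0],[0,0,0]]}' 20
python3 -m inch '{"claw":[0.2,0.2],"dp":[[0,0,0],[0,0,0]],"delta_rot":[[0,0,0],[0,0,0]]}' 20
```

```text
t: 4.95
tcp_pos: [0.6091, 0.0499, 0.1196]
orientation: [0.886, 0.464, -0.003, -0.001]
wrist_force: [-2.0, 0.2, -1.4]
opening: 0.0607
finger_force: 0.0
t: 5.37
tcp_pos: [0.6072, 0.0492, 0.0577]
orientation: [0.886, 0.464, -0.003, -0.002]
wrist_force: [0.4, -0.2, -0.2]
opening: 0.0609
finger_force: 0.0
t: 5.78
tcp_pos: [0.6118, 0.0496, 0.0616]
orientation: [0.886, 0.464, 0.001, 0.001]
wrist_force: [3.0, -2.8, -1.2]
opening: 0.0315
finger_force: 20.1
t: 5.95
tcp_pos: [0.6118, 0.0496, 0.0616]
orientation: [0.886, 0.464, 0.001, 0.001]
wrist_force: [0.8, -1.5, 3.1]
opening: 0.0314
finger_force: 20.0
```

```bash
for i in 1; do
python3 -m inch '{"claw":[0.2,0.2,0.2,0.2,0.2],"dp":[[0,0,0],[0,0,0],[0,0,0],[0,0,0],[0,0,0]],"delta_rot":[[0,0,-0.1],[0,0,-0.2],[0,0,-0.3],[0,0,-0.4],[0,0,-0.5]]}' 20
done
python3 -c "from h import *;s=monitor.read_state();print(s['ft_torque'],s['wrist_force'],s['joint_pos'])"
python3 -m inch '{"claw":[0.2,0.2,0.2,0.2,0.2],"dp":[[0,0,0],[0,0,0],[0,0,0],[0,0,0],[0,0,0]],"delta_rot":[[0,0,-0.1],[0,0,-0.2],[0,0,-0.3],[0,0,-0.4],[0,0,-0.5]]}' 20
python3 -c "from h import *;s=monitor.read_state();print(s['ft_torque'],s['wrist_force'],s['joint_pos'])"
python3 -m inch '{"claw":[0.2,0.2,0.2,0.2,0.2],"dp":[[0,0,0],[0,0,0],[0,0,0],[0,0,0],[0,0,0]],"delta_rot":[[0,0,-0.1],[0,0,-0.2],[0,0,-0.3],[0,0,-0.4],[0,0,-0.5]]}' 20
python3 -c "from h import *;s=monitor.read_state();print(s['ft_torque'],s['wrist_force'],s['joint_pos'])"
```

```text
t: 6.37
tcp_pos: [0.6118, 0.0497, 0.0616]
orientation: [0.742, 0.67, 0.001, 0.001]
wrist_force: [0.5, -0.8, 3.6]
opening: 0.0314
finger_force: 20.0
[-0.23237174 -0.12544716 -0.12290664] [ 0.54303101 -0.79459576  3.6105047 ] [-5.97560646e-02  4.66373910e-01  1.57567022e+00 -3.11978938e-04
  1.09720560e+00  4.17310160e-02]
t: 6.78
tcp_pos: [0.6117, 0.0497, 0.0616]
orientation: [0.553, 0.833, 0.0, 0.001]
wrist_force: [0.1, -1.7, 3.6]
opening: 0.0314
finger_force: 20.0
[-0.29166684 -0.12897858 -0.08909864] [ 0.11569553 -1.74091835  3.63031479] [-5.97500831e-02  4.66359663e-01  1.57573443e+00 -3.80402220e-04
  1.09738080e+00 -4.58265588e-01]
t: 7.2
tcp_pos: [0.6112, 0.05, 0.0614]
orientation: [0.33, 0.944, 0.0, 0.0]
wrist_force: [-0.9, -1.4, 3.7]
opening: 0.0312
finger_force: 20.0
[-0.12191874  0.04924724 -0.43114721] [-0.9127392  -1.36012137  3.65783306] [-5.96060925e-02  4.66394197e-01  1.57613058e+00  5.27660173e-04
  1.09833993e+00 -9.57509473e-01]
```

The torque jumped from 0.09 to 0.43 N m, so the knob is at its stop. I'll let go and return to the bar.

```bash
python3 -m inch '{"claw":[0.65,0.65,0.65,0.65,0.65],"dp":[[0,0,0],[0,0,0],[0,0,0],[0,0,0],[0,0,-0.01]],"delta_rot":[[0,0,0],[0,0,0],[0,0,0],[0,0,0],[0,0,0]]}'
python3 -m inch '{"claw":[0.6,0.6,0.6,0.6,0.6],"dp":[[0,0,-0.03],[0,0,-0.06],[0,0,-0.09],[0,0,-0.105],[0,0,-0.105]],"delta_rot":[[0,0,0],[0,0,0.1],[0,0,0.2],[0,0,0.3],[0,0,0.4]]}'
python3 -m inch '{"claw":[0.6,0.6,0.6,0.6,0.6],"dp":[[0,0,0],[0,0,0],[0,0,0],[0,0,0],[0,0,0]],"delta_rot":[[0,0,0.12],[0,0,0.24],[0,0,0.36],[0,0,0.48],[0,0,0.6]]}'
python3 -m inch '{"claw":[0.6,0.6,0.6,0.6,0.6],"dp":[[0,0,0],[0,0,0],[0,0,0],[0,0,0],[0,0,0]],"delta_rot":[[0,0,0.12],[0,0,0.24],[0,0,0.36],[0,0,0.48],[0,0,0.5]]}'
python3 -m inch '{"claw":[0.6,0.6,0.6,0.6,0.6],"dp":[[-0.03,-0.016,0],[-0.06,-0.032,0],[-0.09,-0.048,0],[-0.12,-0.064,0],[-0.146,-0.079,0]],"delta_rot":[[0,0,0],[0,0,0],[0,0,0],[0,0,0],[0,0,0]]}'
python3 -m inch '{"claw":[0.6,0.6],"dp":[[0,0,0],[0,0,0]],"delta_rot":[[0,0,0],[0,0,0]]}'
python3 -c "
from h import *
s=monitor.read_state();M=R.from_quat(s['orientation']).as_matrix();print(M.round(3),M.T@(np.array([.462,-.0245,.042])-s['tcp_pos']))"
```

```text
t: 7.62
tcp_pos: [0.6085, 0.0501, 0.0682]
orientation: [0.332, 0.943, -0.001, -0.003]
wrist_force: [-0.0, -0.1, -0.8]
opening: 0.0597
finger_force: 0.0
t: 8.03
tcp_pos: [0.6142, 0.0498, 0.182]
orientation: [0.515, 0.857, 0.002, 0.005]
wrist_force: [0.3, -0.2, 0.4]
opening: 0.0561
finger_force: 0.0
t: 8.45
tcp_pos: [0.6107, 0.05, 0.1762]
orientation: [0.746, 0.666, 0.0, 0.0]
wrist_force: [-0.0, -0.4, -0.8]
opening: 0.0561
finger_force: 0.0
t: 8.87
tcp_pos: [0.6108, 0.05, 0.1761]
orientation: [0.887, 0.462, 0.0, 0.0]
wrist_force: [0.4, 0.0, 0.1]
opening: 0.0565
finger_force: 0.0
t: 9.28
tcp_pos: [0.4608, -0.0257, 0.1756]
orientation: [0.885, 0.465, -0.0, 0.0]
wrist_force: [0.4, -0.3, 0.3]
opening: 0.0563
finger_force: 0.0
t: 9.45
tcp_pos: [0.4619, -0.0254, 0.1759]
orientation: [0.886, 0.464, 0.0, 0.0]
wrist_force: [1.2, -1.2, 0.3]
opening: 0.0565
finger_force: 0.0
[[ 0.57   0.822  0.001]
 [ 0.822 -0.57   0.   ]
 [ 0.001  0.001 -1.   ]] [ 0.00074342 -0.00048878  0.13388553]
```

```bash
python3 -m inch '{"claw":[0.6,0.6,0.6,0.6,0.6],"dp":[[0,0,0.035],[0,0,0.07],[0,0,0.1],[0,0,0.125],[0,0,0.134]],"delta_rot":[[0,0,0],[0,0,0],[0,0,0],[0,0,0],[0,0,0]]}'
python3 -m inch '{"claw":[0.6,0.3,0,0,0],"dp":[[0,0,0],[0,0,0],[0,0,0],[0,0,0],[0,0,0]],"delta_rot":[[0,0,0],[0,0,0],[0,0,0],[0,0,0],[0,0,0]]}' 20
python3 -m inch '{"claw":[0,0,0,0,0],"dp":[[0,0,0],[0,0,0],[0,0,0],[0,0,0],[0,0,0]],"delta_rot":[[0,0,0],[0,0,0],[0,0,0],[0,0,0],[0,0,0]]}' 20
python3 -m inch '{"claw":[0,0,0,0,0],"dp":[[0,0,-0.005],[0,0.001,-0.01],[0,0.001,-0.016],[0,0.002,-0.024],[0,0.003,-0.032]],"delta_rot":[[0,0,0],[0,0,0],[0,0,0],[0,0,0],[0,0,0]]}' 20
```

```text
t: 9.87
tcp_pos: [0.4612, -0.0241, 0.0383]
orientation: [0.886, 0.465, -0.002, -0.002]
wrist_force: [-0.9, 0.2, -0.2]
opening: 0.056
finger_force: 0.0
t: 10.28
tcp_pos: [0.4643, -0.0254, 0.0431]
orientation: [0.886, 0.464, 0.001, 0.001]
wrist_force: [-0.5, -0.5, -0.3]
opening: 0.0332
finger_force: 0.0
t: 10.7
tcp_pos: [0.4603, -0.0235, 0.0413]
orientation: [0.886, 0.464, -0.002, -0.003]
wrist_force: [-4.9, 3.9, 6.7]
opening: 0.0092
finger_force: 20.0
t: 11.12
tcp_pos: [0.4625, -0.0253, 0.0724]
orientation: [0.886, 0.464, -0.002, -0.003]
wrist_force: [-1.9, 5.1, -2.6]
opening: 0.0091
finger_force: 20.0
```

The bar now rises freely with a small force. I'll follow the arc.

```bash
python3 -m inch '{"claw":[0,0,0,0,0],"dp":[[0,0.004,-0.0155],[0,0.009,-0.0305],[0,0.016,-0.045],[0,0.025,-0.0585],[0,0.025,-0.0585]],"delta_rot":[[0,0,0],[0,0,0],[0,0,0],[0,0,0],[0,0,0]]}' 20
python3 -m inch '{"claw":[0,0,0,0,0],"dp":[[0,0.01,-0.013],[0,0.02,-0.0245],[0,0.032,-0.035],[0,0.045,-0.0445],[0,0.045,-0.0445]],"delta_rot":[[0,0,0],[0,0,0],[0,0,0],[0,0,0],[0,0,0]]}' 20
python3 - <<'E'
from h import *
cv2.imwrite("pics/s3.png",camera("scene")[110:270,180:380].repeat(3,0).repeat(3,1))
E
```

```text
t: 11.53
tcp_pos: [0.483, -0.0391, 0.1338]
orientation: [0.886, 0.464, -0.002, -0.004]
wrist_force: [-11.5, 7.6, 7.4]
opening: 0.0095
finger_force: 20.0
t: 11.95
tcp_pos: [0.5239, -0.0667, 0.1813]
orientation: [0.886, 0.464, 0.001, 0.0]
wrist_force: [-8.8, 5.8, 16.3]
opening: 0.0091
finger_force: 20.0
```

View pics/s3.png

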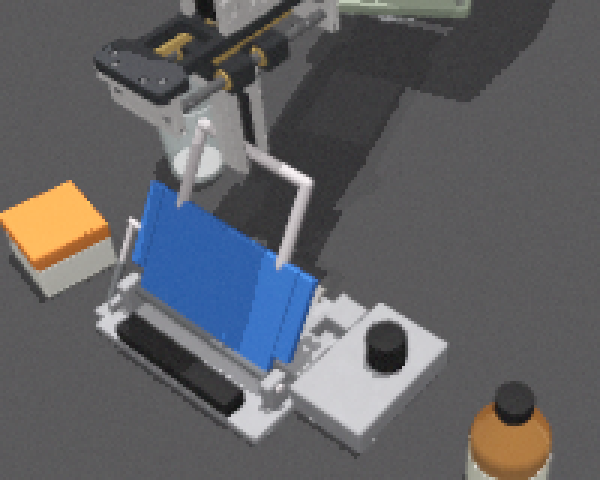

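The panel is up at about 1 rad with the bar still in the grip, and the bystanders are clear. I'll carry on to the stop.

```bash
python3 -m inch '{"claw":[0,0,0,0,0],"dp":[[0,0.014,-0.01],[0,0.029,-0.017],[0,0.044,-0.023],[0,0.059,-0.026],[0,0.075,-0.028]],"delta_rot":[[0,0,0],[0,0,0],[0,0,0],[0,0,0],[0,0,0]]}' 15
python3 -m inch '{"claw":[0,0,0,0,0],"dp":[[0,0.016,0],[0,0.032,0.001],[0,0.042,0.002],[0,0.048,0.004],[0,0.052,0.005]],"delta_rot":[[0,0,0],[0,0,0],[0,0,0],[0,0,0],[0,0,0]]}' 15
```

```text
t: 12.42
tcp_pos: [0.5859, -0.1095, 0.2058]
orientation: [0.886, 0.464, 0.002, 0.001]
wrist_force: [0.9, 1.9, -0.9]
opening: 0.0095
finger_force: 15.0
t: 12.83
tcp_pos: [0.6263, -0.1375, 0.2011]
orientation: [0.886, 0.464, -0.001, -0.002]
wrist_force: [-11.2, 9.8, 16.1]
opening: 0.0092
finger_force: 15.0
```

```bash
python3 -m inch '{"claw":[0.6,0.6,0.6,0.6,0.6],"dp":[[0,0,0],[0,0,0],[0,0,0],[0,0,0],[0,0,0]],"delta_rot":[[0,0,0],[0,0,0],[0,0,0],[0,0,0],[0,0,0]]}'
python3 -m inch '{"claw":[0.6,0.6,0.6,0.6,0.6],"dp":[[0,0,-0.015],[0,0,-0.035],[0,0,-0.06],[0,0,-0.09],[0,0,-0.1]],"delta_rot":[[0,0,0],[0,0,0],[0,0,0],[0,0,0],[0,0,0]]}'
python3 -m inch '{"claw":[0.6,0.6,0.6,0.6,0.6],"dp":[[0,-0.03,0],[0,-0.06,0],[0,-0.1,0],[0,-0.13,0],[0,-0.13,0]],"delta_rot":[[0,0,0],[0,0,0],[0,0,0],[0,0,0],[0,0,0]]}'
python3 - <<'E'
from h import *
cv2.imwrite("pics/s4.png",camera("scene")[110:290,160:380].repeat(3,0).repeat(3,1))
E
```

```text
t: 13.25
tcp_pos: [0.6267, -0.1393, 0.1993]
orientation: [0.886, 0.464, -0.0, 0.0]
wrist_force: [0.5, 0.0, -0.6]
opening: 0.0395
finger_force: 0.0
t: 13.67
tcp_pos: [0.6287, -0.1398, 0.3046]
orientation: [0.886, 0.464, 0.003, 0.003]
wrist_force: [0.3, 0.2, 0.4]
opening: 0.0564
finger_force: 0.0
t: 14.08
tcp_pos: [0.5156, -0.0619, 0.2981]
orientation: [0.885, 0.465, -0.001, -0.002]
wrist_force: [0.2, 0.4, -0.5]
opening: 0.0566
finger_force: 0.0
```

View pics/s4.png

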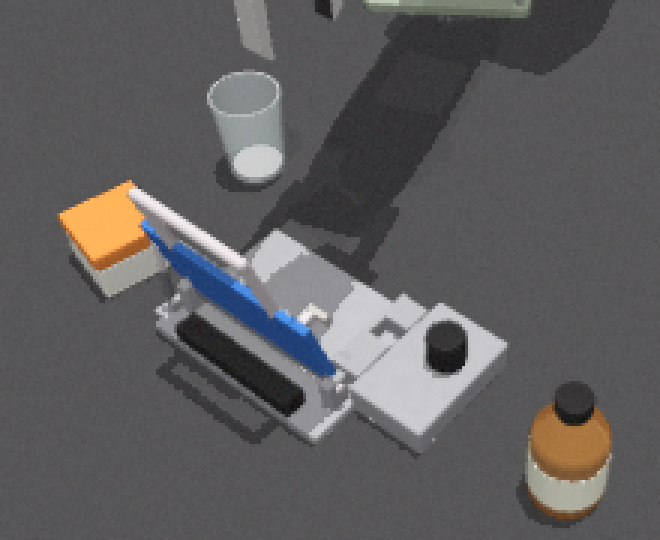

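The panel leans back past vertical toward the black stop block. The bar's ends are at scene pixels (204,174) and (241,198). I'll check the angle from those before handing in.

Run:
```python
from h import *
S=get_calibration("scene")
m=(plane(S,(203.7,174),.191)+plane(S,(241,198),.191))/2;print(m,"expected at 1.83: .628 -.136; vertical: .594 -.113")
```

```text
[ 0.63078194 -0.1263077   0.191     ] expected at 1.83: .628 -.136; vertical: .594 -.113
```

```bash
python3 -c "
from cell import workorder;print(workorder.close_job())"
```

```text
the job is handed in; nothing more can be done
None
```

The panel was locked, so I turned the knob counter-clockwise to its stop and swung the panel over; the last picture shows it leaning back about where the stop should hold it, with the bystanders still standing, and I handed the job in at about 14 s (the hand-in returned no verdict).

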